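Dock the vacuum transfer box on the microscope port

TASK

Slide the transfer box down the lane between the two guide rails until it stands fully home against the microscope's port, then swing the keeper bar all the way across behind it. Only push with the fingertips: do not grip, lift or tip the box, and let neither the box nor the robot touch either guide rail, because rubbed rails shed flakes into the vacuum. Leave the other things on the bench where they are.

Things in the scene. Friction and masses are not known exactly. Their poses are not given: they have to be found in the camera images.
- transfer_box: closed metal box 92 mm wide (own x), 110 mm long (own y), 45 mm high, round black window on its lid; 0.4 to 0.85 kg, too wide to grip. Origin: centre of its underside. Its +y end goes against the port. It starts on the open loading end of the docking bed, before the rails, a little askew and off centre; it slides on the bed and stays where it is left.
- dock: flat metal docking bed, its top 22 mm above the table. Origin: on the table, on the lane's centre line. Own +y: pushing direction along the lane to the port; x: across it (+x: keeper's side). The bed spans x -110 to 110, y -260 to 170 mm. Rails run from y = -40 mm to the port face at y = 170 mm, so the box is home with its centre at y = 115 mm.
- rail_near: steel guide rail on the robot's side (dock -x) of the lane, 12 mm wide, 15 mm high above the bed, 210 mm long along dock y. Origin: centre of its underside, on the bed, 60 mm from the centre line. The clear width between the rails is 108 mm: 8 mm on each side of a centred box. Must not be touched.
- rail_far: the same rail on the far side (dock +x) of the lane; origin likewise. Must not be touched.
- lane_mouth (a point): point on the bed's top surface on the lane's centre line where the rails begin
- port_foot (a point): point on the bed's top on the lane's centre line at the foot of the flat, rigid port face (170 mm wide, 125 mm high), where the box's front end comes to rest. Behind the face, towards dock +y, stand an actuator (48 mm diameter, 23 mm behind it, 198 mm high) and, from 90 mm behind it, the chamber with a detector, 375 mm high.
- keeper (a joint): angle of the keeper bar about its vertical pivot, rad: 0 = closed, straight across the lane behind the box, at its stop; 1.57 = open, parallel to the lane, outside the far rail, pointing away from the port. It starts open at 1.5 to 1.9, turns against slight friction (below 1 N at its tip) and stays where it is left.
- keeper_hinge (a point): on the axis of the keeper's pivot, at mid height of the bar (32 mm above the bed), at dock x = 90 mm, y = 49 mm
- keeper_tip (a point): centre of the keeper bar's rounded free end, at mid height of the bar, 102 mm from the pivot's axis. The bar is steel, 10 mm thick, 20 mm high, underside 22 mm and top 42 mm above the bed, so it passes 7 mm over the rails and, closed, stands 6 mm behind a box that is home.
- gasket: bystander: small copper ring, 38 mm diameter, 6 mm high, lying on the bed outside the near rail; origin centre of underside
- stub_jar: bystander: glass jar with white cap, 48 mm diameter, 50 mm high, on the table; origin centre of underside
- blank_flange: bystander: round steel flange, 70 mm diameter, 13 mm high, on the table; origin centre of underside
- stub_holder: bystander: round aluminium specimen holder, 60 mm diameter, 18 mm high, on the table; origin centre of underside
- grid_box: bystander: flat black box with clear lid, 85 x 60 x 19 mm, on the table; origin centre of underside
- driver: bystander: screwdriver 170 mm long lying on the table
- wash_bottle: bystander: white plastic bottle, 68 mm diameter, 150 mm high; origin centre of underside
- wafer_case: bystander: flat round plastic case, 104 mm diameter, 18 mm high; origin centre of underside
Things that resemble listed ones, but are neither listed nor needed, are in the scene too. Leave any blue or purple look-alike of the transfer_box alone.

How it is judged:
On the way, in this order (a step that is already met when the one before it is completed fails the run):
1. the box stands home against the port, within 4 mm, while the keeper bar is still open (y of transfer_box in the frame of dock above 0.111 m and value of joint keeper above 0.9 rad), for 0.2 s.
2. the keeper bar lies across the lane behind the box (value of joint keeper below 0.12 rad), for 0.2 s.
At the end, for the whole second after the job is handed in: The box rests flat on the bed between the rails with its front end within 4 mm of the port face, squared to the lane, and the keeper bar lies across the lane behind it within 0.12 rad (7 degrees) of its closed stop (y of transfer_box in the frame of dock above 0.111 m and x of transfer_box in the frame of dock between -0.009 and 0.009 m and angle between the y axis of transfer_box and the y axis of dock, either way round below 0.1 rad and angle between transfer_box's own z axis and vertical below 0.05 rad and value of joint keeper below 0.12 rad and linear speed of transfer_box below 0.01 m/s); the robot touches nothing.
It fails at once if the near guide rail is touched by the box or the robot (contact force between rail_near and anything else above 0.3 N).
It fails at once if the far guide rail is touched by the box or the robot (contact force between rail_far and anything else above 0.3 N).
It fails at once if the box is lifted off the bed (height (world z) of transfer_box above 0.029 m).
It fails at once if the box is tipped (angle between transfer_box's own z axis and vertical above 0.12 rad).
It fails at once if another thing on the bench is moved more than 20 mm (distance of any of gasket, stub_jar, blank_flange, stub_holder, grid_box, driver, wash_bottle, wafer_case from where it was at the start of the episode above 0.02 m).
It also fails if it takes over 72 s, if anything falls off the work surface, if the arm or the gripper's body presses on something with over 40 N, if the wrist force passes 120 N, or if a joint passes its speed limit or range.

ROBOT

A 6-joint arm with a two-finger parallel gripper is mounted at the origin on the work surface. World frame = base frame: x ahead of the robot, y to its left, z up, the work surface at z = 0. Lengths are in m, angles in rad, forces in N, time in s.
With the tool pointing down it reaches from about 0.35 to 0.85 m from the base axis. Payload 8.1 kg.
Tool frame: the origin (TCP) lies midway between the tips of the shut fingers; the grasp point (between the pads) lies 19 mm behind it; z points along the fingers, y is the direction in which the jaws open and shut (so a half turn about z gives the same grasp; the last joint's range is limited). The gripper opens to 93 mm and grips with 3 to 60 N. Pads are 15 mm wide; open, the fingers measure 128 mm over their backs; the gripper's body (75 mm by 188 mm) begins 65 mm behind the grasp point.
Start: joints at [-1.363, 0.13, 1.488, -0, 1.523, -0.085], TCP at [0.173, -0.574, 0.219] pointing down, gripper open.
Joint ranges: [-2.96, 2.96], [-0.89, 2.26], [0.02, 2.5], [-1.34, 4.48], [0, 2.73], [-2.66, 2.66]. Speed limits (rad/s): [2.39, 2.39, 2.79, 3.14, 3.14, 3.14].

INTERFACE

Orientations are given as a rotation vector (axis times angle).
In Python, from plant import monitor, eyes, ticket gives the robot as it stands.
- The arm moves only by the tool send_rows, never from a script. Its argument "motion" is a list of rows, each a list of 2 entries, a list of its own where there are three numbers: the shift along the tool's x, y, z in m, then the turn about the tool's z in degrees. In form: [[[dx, dy, dz], twist], ...]. A call has 1 to 12 rows; each row is the pose to reach, as a shift and turn from the pose commanded when the call began, along the tool's axes at that moment; what a row does not reach only later rows make up. A row lasts 1/8 s, in which the tool goes at most 62.5 mm and 10.7 degrees, less where a joint would pass 70% of its speed; a pose out of reach is approached as far as the arm can. A call with a gripper value outside its range is refused whole. "jaw" is the finger opening in m, from 0 to 0.093, set as the call begins (left out, the last holds). The fingers move at their own pace and stop on an object; "squeeze" is the grip in N (left out, the last holds). Time passes only in rows, so rows that repeat a pose let the fingers close. It gives the time, the measured TCP pose, the force and the opening at its end, in the units of the state.
- monitor.read_state(): the state, without advancing time (a new reading comes with each control period).
- eyes.read_camera(name): name is "scene" or "top" or "wrist"; returns the picture (400x640x3 uint8, red, green, blue); there is no depth.
- eyes.camera_model(name): a dict with "mtx" (3x3 intrinsics, pixels), "cam_to_world" (4x4, takes a point from camera to world coordinates); the wrist camera has in their place "mount" (4x4, takes a point from camera to tool coordinates, whose origin is the TCP and whose axes are the flange's). Camera axes: x right, y down, z forward; pixel columns grow to the right and rows downward; lengths in m; the calibration is good to about 2 mm. A picture is of the moment at which its call begins: read the wrist's pose just before it. camera_model takes no time and is no camera call.
- ticket.close_job(): hands the job in, once; it reports no verdict.
The state is a dict: "t": time; "q": joint angles; "dq": joint speeds; "joint_torque": joint torques, N m; "tool_pos": TCP position; "orientation": TCP orientation; "force": force on the tool from outside, world axes, zero at the start; "wrist_torque": the same for the moment, N m; "opening": finger opening in m.
Only numpy, scipy, OpenCV 4.12 (cv2) and the standard library are available. Lean on these libraries where they do the work, as an engineer would, in place of code of your own. Each camera call takes 0.05 s, during which the arm holds its last target.

## Working session

There is one attempt and no reset: what is moved stays moved. The work goes in short steps, Python scripts to look and compute and a tool call to move; the robot and the scene stay as the last step left them, time stands still between calls to the robot, and variables do not carry over. Pictures are saved under pics/ and viewed, and the job is handed in when it is done.

Besides the shell and the picture viewer there is one more tool, called after ">>>" as name(argument=value, ...) on one line, values as JSON. send_rows: Moves the arm, as the interface text tells. Its arguments: {"type":"object","properties":{"motion":{"type":"array","items":{"type":"array"}},"jaw":{"type":"number"},"squeeze":{"type":"number"}},"required":["motion"]}

```bash
ls; mkdir -p pics; python3 - <<'E'
from plant import monitor, eyes
import cv2, numpy as np
print(monitor.read_state())
for n in ["scene","top","wrist"]:
    im=eyes.read_camera(n); cv2.imwrite(f"pics/{n}0.png",im[:,:,::-1]); 
    print(n,{k:np.round(v,4).tolist() if not isinstance(v,str) else v for k,v in eyes.camera_model(n).items()})
E
```

```text
pics
{'t': 0.0, 'q': array([-1.36339681e+00,  1.31120318e-01,  1.48924385e+00, -2.24105617e-05,
        1.52301410e+00, -8.53899398e-02]), 'dq': array([-0.00186492, -0.00077292,  0.00141729, -0.00095718,  0.00077831,
       -0.00142612]), 'joint_torque': array([ 2.80740147e-03, -5.59843540e+01, -4.91753912e+01,  7.70401047e-02,
        3.57797602e-02, -1.24445587e-04]), 'tool_pos': array([ 0.17307818, -0.57391169,  0.21763131]), 'orientation': array([-3.10622621e+00, -4.58013503e-01,  2.05980373e-04]), 'force': array([ 0.49421893,  0.71294947, -0.16451528]), 'wrist_torque': array([-0.00765145,  0.00765654, -0.03318964]), 'opening': 0.09298955001291406}
scene {'mtx': [[487.5594, 0.0, 318.7565], [0.0, 487.5594, 192.0348], [0.0, 0.0, 1.0]], 'cam_to_world': [[-0.3564, 0.7909, -0.4974, 1.1627], [0.9343, 0.3072, -0.1809, 0.0391], [0.0097, -0.5292, -0.8484, 1.1733], [0.0, 0.0, 0.0, 1.0]]}
top {'mtx': [[403.0464, 0.0, 327.6787], [0.0, 403.0464, 203.9004], [0.0, 0.0, 1.0]], 'cam_to_world': [[-0.0705, -0.9736, 0.2171, 0.2862], [-0.9975, 0.0698, -0.0109, -0.194], [-0.0046, -0.2173, -0.9761, 1.0492], [0.0, 0.0, 0.0, 1.0]]}
wrist {'mtx': [[308.8208, 0.0, 314.9365], [0.0, 308.8208, 201.4229], [0.0, 0.0, 1.0]], 'mount': [[-0.0, -0.9676, -0.2524, 0.0699], [1.0, -0.0002, 0.0004, 0.0005], [-0.0004, -0.2524, 0.9676, -0.1667], [0.0, 0.0, 0.0, 1.0]]}
```

View pics/scene0.png

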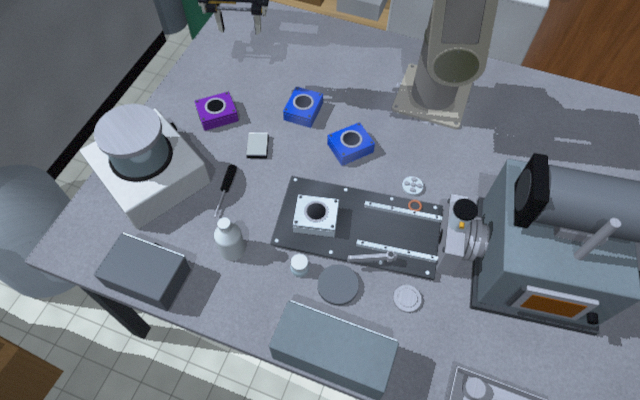

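View pics/top0.png

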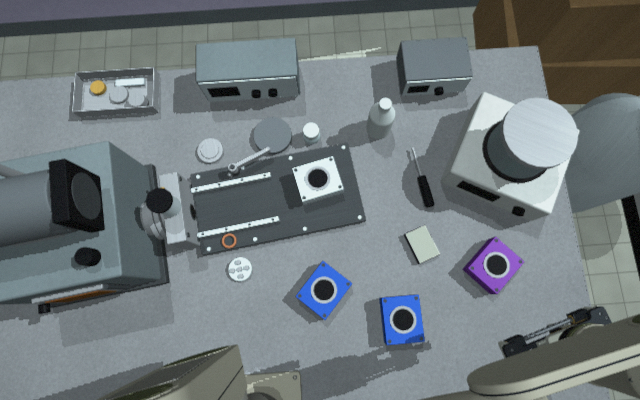

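View pics/wrist0.png

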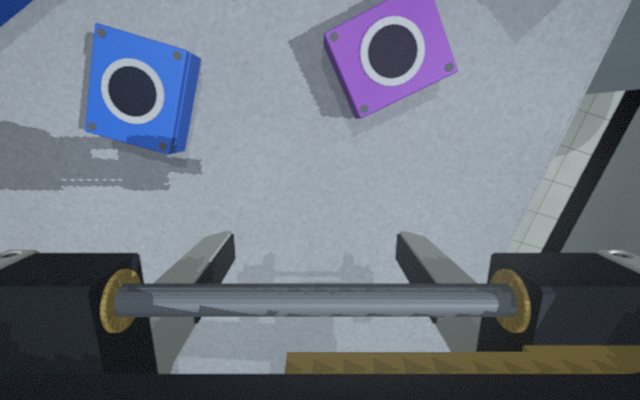

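```bash
python3 - <<'E'
import cv2
a=cv2.imread("pics/top0.png")[125:265,170:380]; cv2.imwrite("pics/top0z.png",cv2.resize(a,None,fx=3.8,fy=3.8,interpolation=cv2.INTER_CUBIC))
a=cv2.imread("pics/scene0.png")[165:285,265:465]; cv2.imwrite("pics/scene0z.png",cv2.resize(a,None,fx=4,fy=4,interpolation=cv2.INTER_CUBIC))
E
```

```text
(no output)
```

View pics/top0z.png

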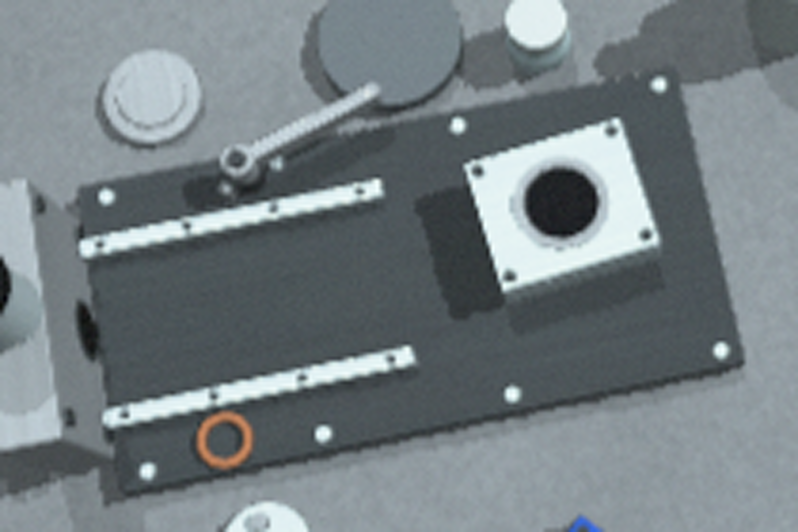

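View pics/scene0z.png

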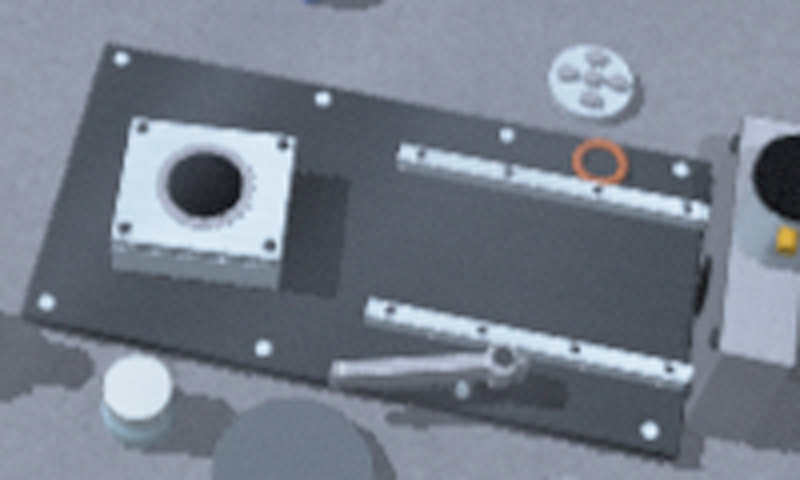

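```bash
cat > h.py <<'E'
import numpy as np, cv2
from plant import monitor, eyes
from scipy.spatial.transform import Rotation as R
def ray(cam,uv,z,T=None):
    m=eyes.camera_model(cam); K=np.array(m["mtx"]); T=np.array(m["cam_to_world"]) if T is None else T
    uv=np.atleast_2d(uv).astype(float)
    d=np.c_[uv,np.ones(len(uv))]@np.linalg.inv(K).T@T[:3,:3].T
    s=(z-T[2,3])/d[:,2]; return T[:3,3]+d*s[:,None]
def bright(im,th,amin,amax):
    g=im.min(axis=2); n,l,st,c=cv2.connectedComponentsWithStats((g>th).astype(np.uint8))
    return [(i,st[i],c[i],l==i) for i in range(1,n) if amin<st[i][4]<amax]
E
python3 - <<'E'
from h import *
s=monitor.read_state(); print(R.from_rotvec(s["orientation"]).as_matrix().round(3))
for n,roi in [("top",(170,125,380,265)),("scene",(265,165,465,285))]:
    im=cv2.imread(f"pics/{n}0.png")
    for th in (150,180,200):
      for i,st,c,m in bright(im,th,100,6000):
        if roi[0]<c[0]<roi[2] and roi[1]<c[1]<roi[3]:
            cn,_=cv2.findContours(m.astype(np.uint8),0,2); r=cv2.minAreaRect(cn[0])
            bp=cv2.boxPoints(r)
            print(n,th,st[4],c.round(1),np.round(r[1],1)); print(np.c_[ray(n,bp,.037)[:,:2],ray(n,bp,.067)[:,:2]].round(4).tolist())
E
```

```text
[[ 0.957  0.289 -0.   ]
 [ 0.289 -0.957  0.001]
 [ 0.    -0.001 -1.   ]]
top 150 214 [311.  129.4] [15. 16.]
[[0.7417, -0.1549, 0.7282, -0.156], [0.7385, -0.1979, 0.7251, -0.1978], [0.6956, -0.1951, 0.6835, -0.195], [0.6987, -0.1524, 0.6865, -0.1536]]
top 150 474 [209.8 149.2] [23. 25.]
[[0.7164, 0.1306, 0.7037, 0.1209], [0.7116, 0.0638, 0.699, 0.0562], [0.6469, 0.0647, 0.6362, 0.057], [0.6517, 0.1306, 0.6409, 0.1209]]
top 150 156 [249.6 157.4] [ 6.5 44.3]
[[0.6336, 0.0493, 0.6233, 0.0421], [0.6888, -0.0533, 0.6769, -0.0575], [0.6723, -0.0615, 0.6608, -0.0654], [0.6175, 0.0409, 0.6077, 0.034]]
top 150 1173 [317.3 178.5] [35.3 43.1]
[[0.6153, -0.1176, 0.6056, -0.1199], [0.6425, -0.228, 0.6319, -0.227], [0.5487, -0.2481, 0.5409, -0.2465], [0.5226, -0.1396, 0.5156, -0.1413]]
top 150 366 [170.5 183.7] [31.7 18.2]
[[0.6232, 0.2317, 0.6132, 0.2191], [0.6265, 0.1846, 0.6164, 0.1734], [0.541, 0.1727, 0.5335, 0.1618], [0.5379, 0.219, 0.5304, 0.2067]]
top 150 373 [230.3 182. ] [ 4.9 80.6]
[[0.58, 0.1479, 0.5713, 0.1378], [0.6092, -0.0587, 0.5996, -0.0627], [0.596, -0.0607, 0.5868, -0.0647], [0
[... 3447 characters left out ...]
] [41.8 30. ]
[[0.6145, -0.2319, 0.629, -0.2248], [0.5255, -0.2578, 0.5423, -0.2499], [0.5, -0.1463, 0.5175, -0.1414], [0.5894, -0.1246, 0.6046, -0.1203]]
scene 180 207 [298.7 261.1] [14. 16.]
[[0.6956, -0.2028, 0.7079, -0.1964], [0.6809, -0.1648, 0.6937, -0.1594], [0.7165, -0.1507, 0.7283, -0.1457], [0.7309, -0.1881, 0.7423, -0.1821]]
scene 200 652 [316. 212.] [40.4 29.1]
[[0.612, -0.2292, 0.6265, -0.2221], [0.5255, -0.2542, 0.5423, -0.2465], [0.5008, -0.1464, 0.5183, -0.1415], [0.5877, -0.1254, 0.6029, -0.121]]
scene 200 187 [298.7 261.3] [14.1 14.8]
[[0.7169, -0.2007, 0.7287, -0.1944], [0.6805, -0.1869, 0.6933, -0.181], [0.6971, -0.153, 0.7093, -0.1479], [0.7329, -0.167, 0.7442, -0.1616]]
```

Top and scene views agree to about 1 mm.
- **Dock:** origin about (0.537, -0.028), yaw 8°.
- **Box:** centre at dock (+14, -159) mm, skewed +5.4°.
- **Keeper:** about 1.9 rad.

I'll push the box's +x side with two fingertips to centre and square it first, then push from the rear.

>>> send_rows(motion=[[[0.02,-0.009,0],0.5],[[0.065,-0.029,0],1.5],[[0.12,-0.053,0],2.5],[[0.175,-0.077,0],3.5],[[0.23,-0.101,0],4.5],[[0.285,-0.125,0],5.5],[[0.34,-0.15,0],6.5],[[0.395,-0.174,0],7.5],[[0.45,-0.198,0],8.4],[[0.505,-0.222,0],8.8],[[0.545,-0.24,0],8.8],[[0.5624,-0.2473,0],8.8]], jaw=0.06)

```text
t: 1.65
tool_pos: [0.6414, -0.1732, 0.2178]
orientation: [-3.133, -0.222, 0.001]
force: [0.4, 0.5, -0.2]
opening: 0.0599
```

>>> send_rows(motion=[[[0,0,0],0],[[0,0,0],0]])

```text
t: 1.9
tool_pos: [0.6394, -0.1766, 0.2185]
orientation: [3.134, 0.217, -0.001]
force: [0.3, -0.5, 0.3]
opening: 0.0601
```

```bash
cat >> h.py <<'E'
O=np.array([.5371,-.0284]); YAW=.1395
DX=np.array([np.cos(YAW),np.sin(YAW)]); DY=np.array([-np.sin(YAW),np.cos(YAW)])
def w2d(p): p=np.asarray(p)[...,:2]-O; return np.stack([p@DX,p@DY],-1)
def d2w(p): return O+p[0]*DX+p[1]*DY
def tool():
    s=monitor.read_state(); M=R.from_rotvec(s["orientation"]).as_matrix()
    print("t",round(s["t"],2),"pos",s["tool_pos"].round(4),"dock",w2d(s["tool_pos"]).round(4),"yaw-dock deg",np.degrees(np.arctan2(M[1,0],M[0,0])-YAW).round(2),"F",s["force"].round(1),"op",round(s["opening"],4),"tilt",np.round(M[2],3),"q",s["q"].round(2)); return s,M
def delta(dock,z,s,M): return M.T@(np.r_[d2w(dock),z]-s["tool_pos"])
E
python3 - <<'E'
from h import *
s,M=tool()
T=np.eye(4);T[:3,:3]=M;T[:3,3]=s["tool_pos"]
im=eyes.read_camera("wrist"); cv2.imwrite("pics/w1.png",im[:,:,::-1])
print(delta((.082,-.159),.042,s,M))
E
```

```text
t 1.9 pos [ 0.6394 -0.1766  0.2185] dock [ 0.0807 -0.161 ] yaw-dock deg -0.08 F [ 0.3 -0.5  0.3] op 0.0601 tilt [-0.001  0.    -1.   ] q [-0.35  0.3   1.29 -0.    1.55  1.09]
[ 0.00146272 -0.00204294  0.17650539]
```

View pics/w1.png

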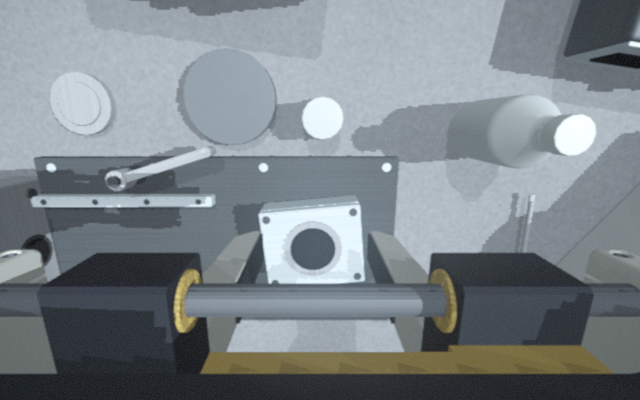

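The wrist view shows the box at (312,245), the jar at (322,118) and clear space between them. I'll descend there.

>>> send_rows(motion=[[[0.001,-0.001,0.02],0],[[0.0015,-0.002,0.06],0],[[0.0015,-0.002,0.1],0],[[0.0015,-0.002,0.14],0],[[0.0015,-0.002,0.165],0],[[0.0015,-0.002,0.1765],0],[[0.0015,-0.002,0.1765],0],[[0.0015,-0.002,0.1765],0]])

```text
t: 2.95
tool_pos: [0.6424, -0.1737, 0.0437]
orientation: [3.133, 0.218, 0.003]
force: [-0.8, -0.8, 0.8]
opening: 0.06
```

```bash
python3 - <<'E'
from h import *
s,M=tool(); print(delta((.0535,-.159),.042,s,M))
im=eyes.read_camera("scene"); a=im[165:285,265:465,::-1]; cv2.imwrite("pics/s2.png",cv2.resize(a,None,fx=4,fy=4,interpolation=2))
E
```

```text
t 2.95 pos [ 0.6424 -0.1737  0.0437] dock [ 0.0841 -0.1585] yaw-dock deg -0.03 F [-0.8 -0.8  0.8] op 0.06 tilt [ 0.002  0.001 -1.   ] q [-0.34  0.44  1.45  0.    1.25  1.09]
[-0.03059211  0.00052872  0.00159915]
```

View pics/s2.png

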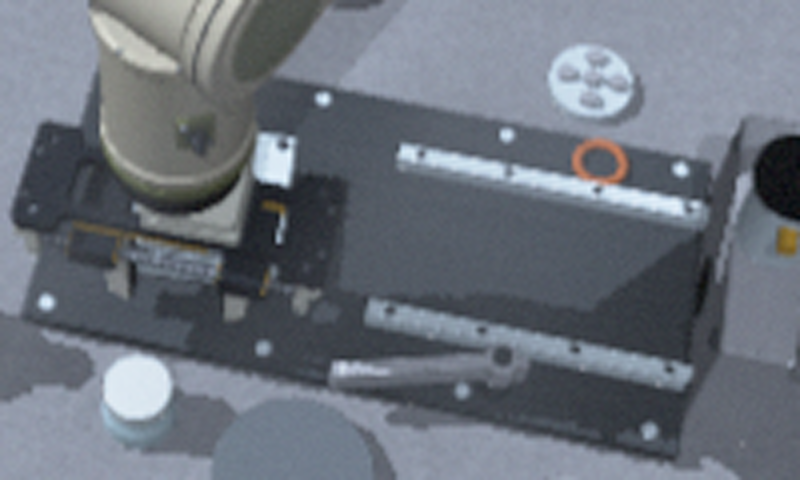

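The fingers sit beside the box, clear of the jar. Next is a slow side push.

>>> send_rows(motion=[[[-0.003,0,0],0],[[-0.006,0,0],0],[[-0.009,0,0],0],[[-0.012,0,0],0],[[-0.015,0,0],0],[[-0.018,0,0],0],[[-0.021,0,0],0],[[-0.024,0,0],0],[[-0.026,0,0],0],[[-0.028,0,0],0],[[-0.0285,0,0],0],[[-0.0285,0,0],0]])

```text
t: 4.5
tool_pos: [0.6135, -0.1768, 0.0424]
orientation: [-3.134, -0.218, -0.001]
force: [4.9, 1.5, 1.4]
opening: 0.0599
```

>>> send_rows(motion=[[[0.01,0,0],0],[[0.025,0,0],0],[[0.025,0,-0.04],0],[[0.025,0,-0.1],0],[[0.0,0.05,-0.15],0],[[-0.03,0.11,-0.15],0],[[-0.05,0.16,-0.15],0],[[-0.05,0.16,-0.15],0]])

```text
t: 5.5
tool_pos: [0.5837, -0.3466, 0.1915]
orientation: [3.134, 0.21, -0.004]
force: [0.2, 0.5, 0.6]
opening: 0.0604
```

```bash
cat >> h.py <<'E'
def box(name):
    for n,roi in [("top",(170,125,380,265)),("scene",(265,165,465,285))]:
        im=eyes.read_camera(n)[:,:,::-1].copy(); cv2.imwrite(f"pics/{name}_{n}.png",cv2.resize(im[roi[1]:roi[3],roi[0]:roi[2]],None,fx=3.8,fy=3.8,interpolation=2))
        for i,st,c,m in bright(im,150,250,3000):
            if roi[0]<c[0]<roi[2] and roi[1]<c[1]<roi[3]:
                cn,_=cv2.findContours(m.astype(np.uint8),0,2); bp=cv2.boxPoints(cv2.minAreaRect(cn[0]))
                d=w2d(ray(n,bp,.067)); d=d[np.argsort(d[:,1])]; v=d[2:].mean(0)-d[:2].mean(0)
                print(n,st[4],"c",d.mean(0).round(4),"len",np.linalg.norm(v).round(4),"wid",np.linalg.norm(d[0]-d[1]).round(4),"skew deg",np.degrees(np.arctan2(-v[0],v[1])).round(2))
E
python3 - <<'E'
from h import *
s,M=tool(); box("b3")
E
```

```text
t 5.5 pos [ 0.5837 -0.3466  0.1915] dock [ 0.0019 -0.3216] yaw-dock deg -0.31 F [0.2 0.5 0.6] op 0.0604 tilt [-0.002 -0.    -1.   ] q [-0.61  0.36  1.27 -0.    1.51  0.83]
top 1401 c [ 0.0333 -0.2722] len 0.1913 wid 0.0705 skew deg -47.68
top 459 c [0.1476 0.0963] len 0.062 wid 0.0627 skew deg -12.13
top 354 c [0.0675 0.2112] len 0.0445 wid 0.0812 skew deg -3.61
top 363 c [0.0506 0.0584] len 0.2022 wid 0.0129 skew deg -0.01
scene 502 c [-0.1965  0.1866] len 0.2161 wid 0.0778 skew deg 60.71
scene 569 c [-0.1218 -0.057 ] len 0.1355 wid 0.0818 skew deg 35.25
scene 315 c [-0.1393  0.0753] len 0.0545 wid 0.0784 skew deg 13.25
scene 441 c [ 0.0318 -0.146 ] len 0.1208 wid 0.0663 skew deg 22.23
scene 524 c [-0.0033  0.2037] len 0.0463 wid 0.1173 skew deg 7.29
scene 517 c [0.0768 0.055 ] len 0.2244 wid 0.0502 skew deg 11.7
scene 269 c [ 0.1617 -0.1675] len 0.0431 wid 0.0508 skew deg 9.27
```

View pics/b3_top.png

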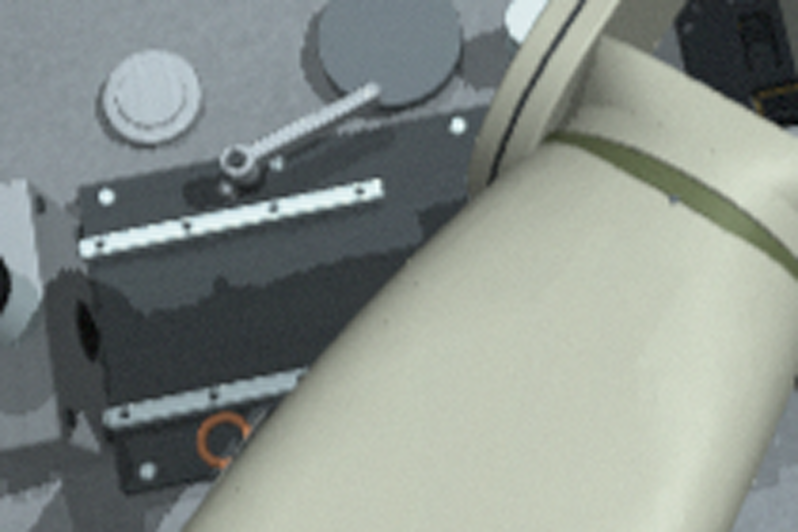

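View pics/b3_scene.png

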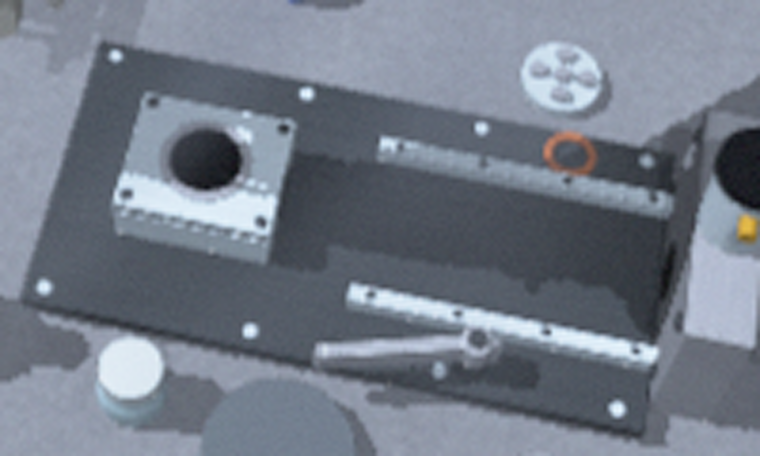

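The scene view is unobstructed: lid screws at crop pixels (153,102), (284,128), (261,222) and (126,194). I'll use those.

```bash
python3 - <<'E'
from h import *
def q(P,n="scene",off=(265,165)):
    d=w2d(ray(n,(np.array(P)+.5)/3.8-.5+np.array(off),.067)); f=d[[1,2]].mean(0)-d[[0,3]].mean(0)
    print(d.round(4).tolist(),"c",d.mean(0).round(4),"skew",np.degrees(np.arctan2(-f[0],f[1])).round(2))
q([(153,102),(284,128),(261,222),(126,194)])
# refine: dark blobs
im=cv2.imread("pics/b3_scene.png"); 
q([(204,158)]*4)
# baseline with the initial picture (screws, same method) 
q([(142/4*3.8,127/4*3.8),(284/4*3.8,145/4*3.8),(269/4*3.8,245/4*3.8),(124/4*3.8,228/4*3.8)])
E
```

```text
[[-0.0395, -0.2], [-0.0396, -0.1059], [0.0369, -0.1061], [0.0367, -0.2003]] c [-0.0014 -0.1531] skew -0.01
[[-0.0032, -0.1549], [-0.0032, -0.1549], [-0.0032, -0.1549], [-0.0032, -0.1549]] c [-0.0032 -0.1549] skew -0.0
[[-0.0216, -0.2087], [-0.0296, -0.1139], [0.0458, -0.1079], [0.055, -0.2015]] c [ 0.0124 -0.158 ] skew 5.2
```

Box centred (about -1 mm) and square (0°). Next I'll turn the tool -90° behind it.

>>> send_rows(motion=[[[0,-0.01,0],-9],[[0,-0.025,0],-19],[[0,-0.04,0],-29],[[0,-0.055,0],-39],[[0,-0.07,0],-49],[[0,-0.08,0],-59],[[-0.002,-0.082,0],-69],[[-0.002,-0.082,0],-79],[[-0.002,-0.082,0],-87],[[-0.002,-0.082,0],-90],[[-0.002,-0.082,0],-90],[[-0.002,-0.082,0],-90]], jaw=0.05)

```text
t: 7.1
tool_pos: [0.5728, -0.2604, 0.1919]
orientation: [-2.061, -2.37, 0.0]
force: [-1.1, -0.7, -0.8]
opening: 0.0501
```

```bash
python3 - <<'E'
from h import *
s,M=tool(); print(delta((0,-.240),.048,s,M))
E
```

```text
t 7.1 pos [ 0.5728 -0.2604  0.1919] dock [ 0.0031 -0.2348] yaw-dock deg 89.98 F [-1.1 -0.7 -0.8] op 0.0501 tilt [ 0.001 -0.    -1.   ] q [-0.51  0.22  1.43  0.    1.49 -0.65]
[-0.0053267  -0.00302558  0.14388132]
```

>>> send_rows(motion=[[[-0.002,-0.001,0.02],0],[[-0.005,-0.003,0.06],0],[[-0.005,-0.003,0.1],0],[[-0.005,-0.003,0.13],0],[[-0.005,-0.003,0.144],0],[[-0.005,-0.003,0.144],0],[[-0.005,-0.003,0.144],0]])

```text
t: 7.98
tool_pos: [0.5713, -0.2675, 0.0496]
orientation: [2.06, 2.369, 0.001]
force: [-0.1, -0.3, 0.7]
opening: 0.0506
```

```bash
python3 - <<'E'
from h import *
s,M=tool(); box("b4")
E
```

```text
t 7.97 pos [ 0.5713 -0.2675  0.0496] dock [ 0.0006 -0.2415] yaw-dock deg 89.98 F [-0.1 -0.3  0.7] op 0.0506 tilt [-0.001  0.002 -1.   ] q [-0.52  0.34  1.56 -0.    1.24 -0.66]
top 990 c [ 0.1188 -0.0844] len 0.4965 wid 0.1314 skew deg 28.71
top 723 c [ 0.1478 -0.1618] len 0.3778 wid 0.0197 skew deg 47.66
top 676 c [ 0.0373 -0.2998] len 0.3743 wid 0.0202 skew deg 51.47
top 750 c [ 0.0234 -0.318 ] len 0.3735 wid 0.0154 skew deg 51.22
top 461 c [0.1478 0.0976] len 0.0645 wid 0.0627 skew deg -12.13
top 1294 c [ 0.006  -0.1603] len 0.1625 wid 0.1034 skew deg -43.92
top 359 c [0.0675 0.2114] len 0.0449 wid 0.0812 skew deg -3.61
scene 351 c [-0.126  -0.0616] len 0.1262 wid 0.0614 skew deg 45.33
scene 289 c [-0.1272  0.0771] len 0.0556 wid 0.0604 skew deg -9.22
scene 544 c [-0.0062  0.2037] len 0.0463 wid 0.1231 skew deg 7.28
scene 503 c [0.0768 0.055 ] len 0.2244 wid 0.0502 skew deg 11.7
scene 256 c [ 0.1621 -0.1668] len 0.0417 wid 0.0478 skew deg 13.13
```

View pics/b4_scene.png

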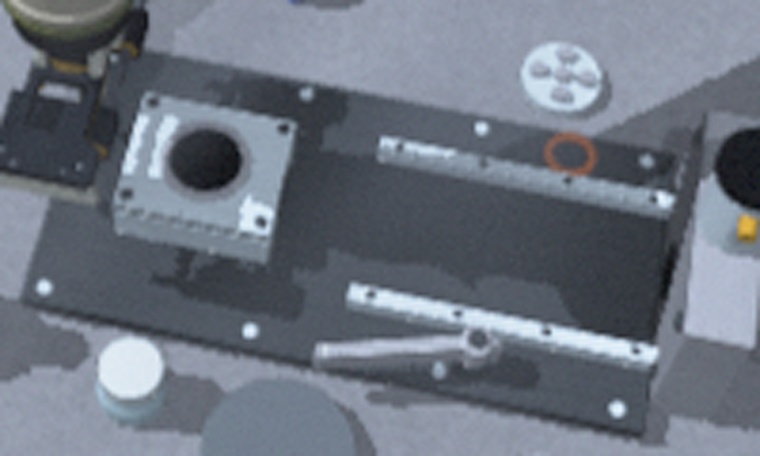

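View pics/b4_top.png

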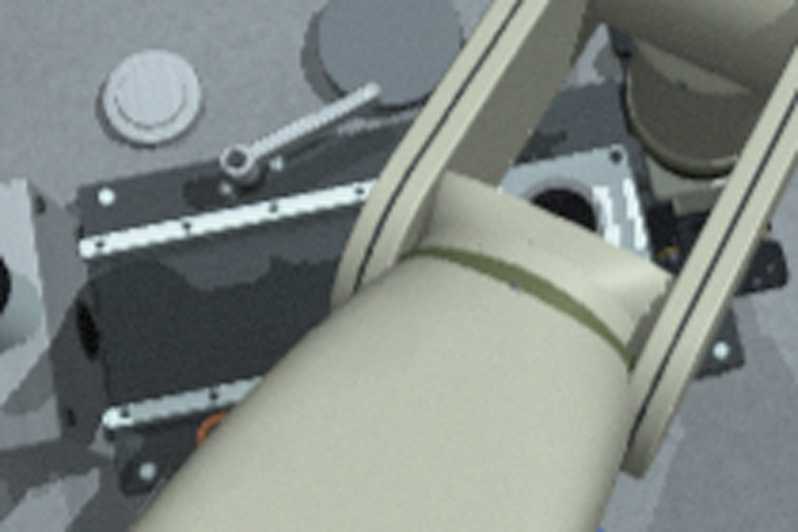

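>>> send_rows(motion=[[[0.004,0,0],0],[[0.01,0,0],0],[[0.017,0,0],0],[[0.024,0,0],0],[[0.031,0,0],0],[[0.038,0,0],0],[[0.045,0,0],0],[[0.052,0,0],0],[[0.059,0,0],0],[[0.066,0,0],0],[[0.072,0,0],0],[[0.076,0,0],0]])

```text
t: 9.57
tool_pos: [0.5598, -0.1913, 0.0482]
orientation: [2.061, 2.371, -0.0]
force: [-0.0, -3.9, -1.6]
opening: 0.0499
```

```bash
python3 - <<'E'
from h import *
s,M=tool()
for n,roi in [("scene",(265,165,465,285)),("wrist",(0,0,640,400))]:
    im=eyes.read_camera(n)[:,:,::-1]; k=4 if n=="scene" else 1
    cv2.imwrite(f"pics/p5_{n}.png",cv2.resize(im[roi[1]:roi[3],roi[0]:roi[2]],None,fx=k,fy=k,interpolation=2))
E
```

```text
t 9.57 pos [ 0.5598 -0.1913  0.0482] dock [-0.0002 -0.1645] yaw-dock deg 90.0 F [-0.  -3.9 -1.6] op 0.0499 tilt [-0.  0. -1.] q [-0.42  0.25  1.67 -0.    1.22 -0.56]
```

View pics/p5_scene.png

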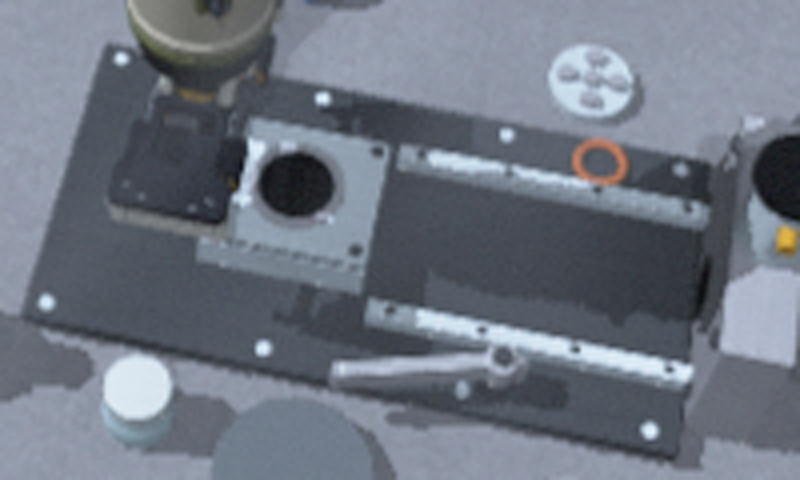

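View pics/p5_wrist.png

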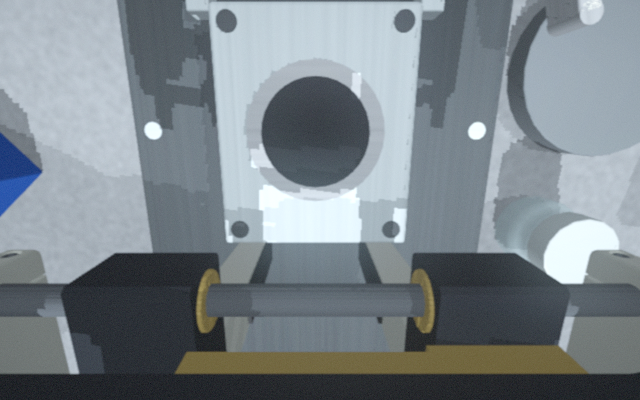

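The wrist view is very good: lid screws (227,20) and (405,20) and rail ends 188 and 443 are all symmetric about column 315.5. The box is centred and square, so I'll keep pushing.

>>> send_rows(motion=[[[0.003,0,0],0],[[0.01,0,0],0],[[0.017,0,0],0],[[0.024,0,0],0],[[0.031,0,0],0],[[0.038,0,0],0],[[0.045,0,0],0],[[0.052,0,0],0],[[0.059,0,0],0],[[0.066,0,0],0],[[0.072,0,0],0],[[0.075,0,0],0]])

```text
t: 11.18
tool_pos: [0.5493, -0.117, 0.0482]
orientation: [2.061, 2.371, -0.0]
force: [1.3, -5.2, 0.0]
opening: 0.0501
```

```bash
python3 - <<'E'
from h import *
s,M=tool()
im=eyes.read_camera("wrist")[:,:,::-1]; cv2.imwrite(f"pics/p6.png",im)
E
```

```text
t 11.18 pos [ 0.5493 -0.117   0.0482] dock [-0.0002 -0.0895] yaw-dock deg 90.0 F [ 1.3 -5.2  0. ] op 0.0501 tilt [-0.  0. -1.] q [-0.3   0.18  1.76 -0.    1.2  -0.44]
```

View pics/p6.png

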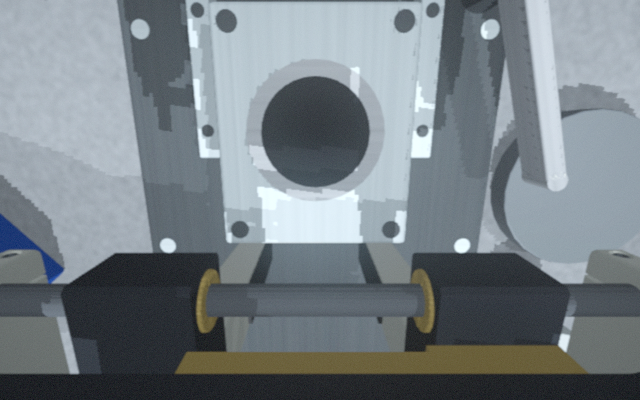

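Still symmetric (rail screws at 208 and 423). Continuing.

>>> send_rows(motion=[[[0.003,0,0],0],[[0.01,0,0],0],[[0.017,0,0],0],[[0.024,0,0],0],[[0.031,0,0],0],[[0.038,0,0],0],[[0.045,0,0],0],[[0.052,0,0],0],[[0.059,0,0],0],[[0.066,0,0],0],[[0.072,0,0],0],[[0.075,0,0],0]])

```text
t: 12.72
tool_pos: [0.5389, -0.0431, 0.0482]
orientation: [2.061, 2.371, -0.0]
force: [0.6, -6.9, 0.1]
opening: 0.0502
```

```bash
python3 - <<'E'
from h import *
s,M=tool()
im=eyes.read_camera("wrist")[:,:,::-1]; cv2.imwrite(f"pics/p7.png",im)
E
```

```text
t 12.72 pos [ 0.5389 -0.0431  0.0482] dock [-0.0003 -0.0148] yaw-dock deg 89.99 F [ 0.6 -6.9  0.1] op 0.0502 tilt [-0. -0. -1.] q [-0.17  0.12  1.82 -0.    1.2  -0.31]
```

View pics/p7.png

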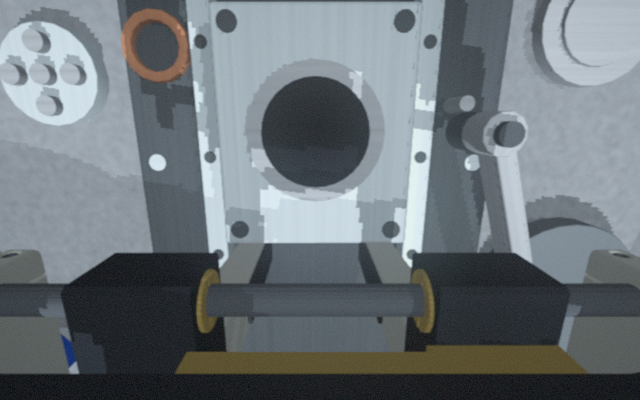

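>>> send_rows(motion=[[[0.003,0,0],0],[[0.009,0,0],0],[[0.016,0,0],0],[[0.023,0,0],0],[[0.03,0,0],0],[[0.037,0,0],0],[[0.043,0,0],0],[[0.048,0,0],0],[[0.052,0,0],0],[[0.055,0,0],0],[[0.057,0,0],0],[[0.057,0,0],0]])

```text
t: 14.28
tool_pos: [0.531, 0.0133, 0.0482]
orientation: [-2.061, -2.37, 0.0]
force: [1.3, -4.1, 2.4]
opening: 0.0498
```

```bash
python3 - <<'E'
from h import *
s,M=tool()
im=eyes.read_camera("wrist")[:,:,::-1]; cv2.imwrite(f"pics/p8.png",im)
im=eyes.read_camera("scene")[:,:,::-1]; cv2.imwrite(f"pics/p8s.png",cv2.resize(im[165:285,320:520],None,fx=4,fy=4,interpolation=2))
E
```

```text
t 14.28 pos [0.531  0.0133 0.0482] dock [-0.0003  0.0421] yaw-dock deg 89.98 F [ 1.3 -4.1  2.4] op 0.0498 tilt [ 0. -0. -1.] q [-0.07  0.1   1.85  0.    1.2  -0.21]
```

View pics/p8.png

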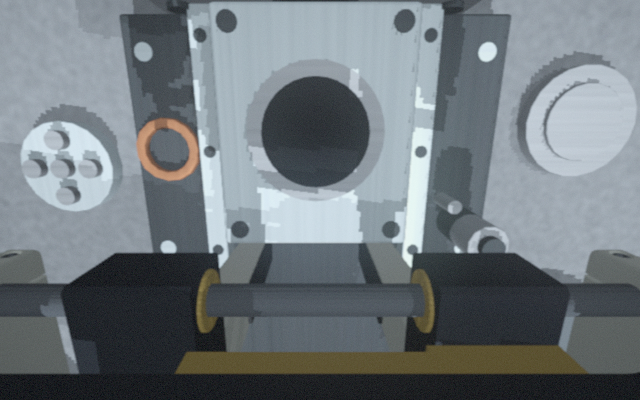

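View pics/p8s.png

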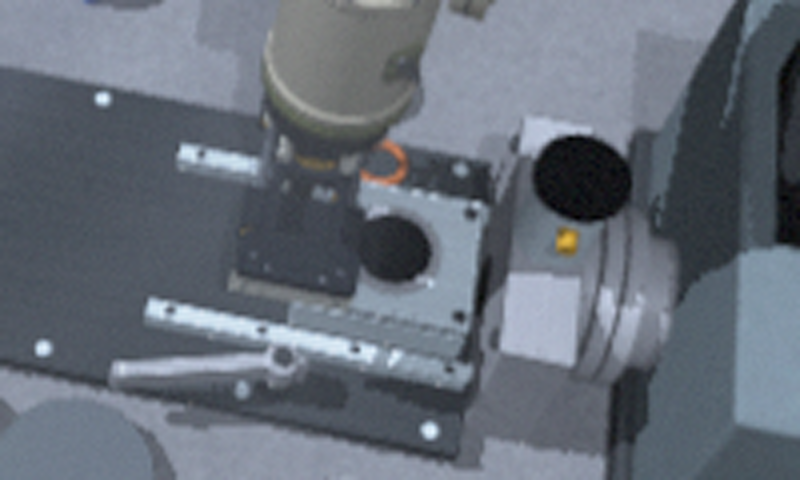

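Nearly there. I'll creep in and watch the force for the stop.

>>> send_rows(motion=[[[0.001,0,0],0],[[0.002,0,0],0],[[0.003,0,0],0],[[0.004,0,0],0],[[0.005,0,0],0],[[0.006,0,0],0]])

```text
t: 15.12
tool_pos: [0.5303, 0.0189, 0.0482]
orientation: [2.062, 2.37, -0.001]
force: [1.3, -6.7, 1.6]
opening: 0.0501
```

>>> send_rows(motion=[[[0.001,0,0],0],[[0.002,0,0],0],[[0.002,0,0],0]])

```text
t: 15.5
tool_pos: [0.5299, 0.021, 0.0482]
orientation: [2.062, 2.37, -0.0]
force: [0.2, -5.0, 1.0]
opening: 0.0498
```

```bash
python3 - <<'E'
from h import *
s,M=tool()
im=eyes.read_camera("wrist")[:,:,::-1]; cv2.imwrite(f"pics/p9.png",im)
E
```

```text
t 15.5 pos [0.5299 0.021  0.0482] dock [-0.0002  0.0499] yaw-dock deg 89.98 F [ 0.2 -5.   1. ] op 0.0498 tilt [-0. -0. -1.] q [-0.06  0.1   1.85 -0.    1.2  -0.2 ]
```

View pics/p9.png

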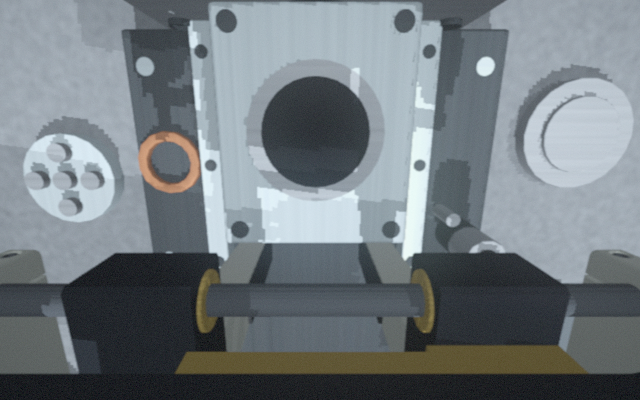

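Not at the stop yet; I'll creep further.

>>> send_rows(motion=[[[0.001,0,0],0],[[0.002,0,0],0],[[0.002,0,0],0]])

```text
t: 15.92
tool_pos: [0.5298, 0.0221, 0.0482]
orientation: [2.061, 2.369, -0.002]
force: [0.6, -8.9, 0.8]
opening: 0.0498
```

>>> send_rows(motion=[[[0.0005,0,0],0],[[0.001,0,0],0],[[0.001,0,0],0]])

```text
t: 16.3
tool_pos: [0.5298, 0.0222, 0.0482]
orientation: [2.061, 2.368, -0.003]
force: [2.3, -13.6, 0.1]
opening: 0.05
```

>>> send_rows(motion=[[[0.0005,0,0],0],[[0.001,0,0],0],[[0.001,0,0],0]])

```text
t: 16.68
tool_pos: [0.5298, 0.0222, 0.0482]
orientation: [2.06, 2.367, -0.005]
force: [3.0, -17.6, -0.5]
opening: 0.05
```

Hard stop at 17 N and the tool no longer advances, so the box is home. I'll back off and close the jaws.

>>> send_rows(motion=[[[-0.006,0,0],0],[[-0.02,0,0],0],[[-0.05,0,0],0],[[-0.06,0,-0.03],0],[[-0.06,0,-0.08],0],[[-0.06,0,-0.11],0],[[-0.06,0,-0.12],0],[[-0.06,0,-0.12],0]])

```text
t: 17.68
tool_pos: [0.5377, -0.0343, 0.1678]
orientation: [-2.061, -2.371, -0.0]
force: [-0.8, 0.9, -0.6]
opening: 0.0501
```

```bash
python3 - <<'E'
from h import *
s,M=tool()
im=eyes.read_camera("wrist")[:,:,::-1]; cv2.imwrite(f"pics/p10.png",im)
H=np.array([90,49.])
for p in (1.5,1.3,1.1,.9,.7,.5,.35,.2,.1,0):
    d=np.array([-np.cos(p),-np.sin(p)]);n=np.array([np.sin(p),-np.cos(p)])
    print(p,(H+80*d+5*n+[17.5,-7.5]).round(1))
print(delta((.165,-.038),.168,s,M))
E
```

```text
t 17.68 pos [ 0.5377 -0.0343  0.1678] dock [-0.0002 -0.0059] yaw-dock deg 89.99 F [-0.8  0.9 -0.6] op 0.0501 tilt [ 0.  0. -1.] q [-0.16 -0.01  1.72  0.    1.42 -0.3 ]
1.5 [106.8 -38.7]
1.3 [ 90.9 -36.9]
1.1 [ 75.7 -32.1]
0.9 [ 61.7 -24.3]
0.7 [ 49.5 -13.9]
0.5 [39.7 -1.2]
0.35 [34.1  9.4]
0.2 [30.1 20.7]
0.1 [28.4 28.5]
0 [27.5 36.5]
[-3.20814255e-02  1.65212123e-01 -1.55601009e-04]
```

View pics/p10.png

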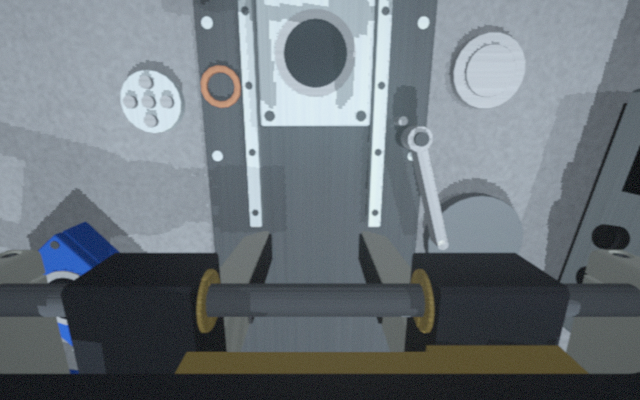

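```bash
python3 - <<'E'
from h import *
s,M=tool(); m=eyes.camera_model("wrist")
T=np.eye(4);T[:3,:3]=M;T[:3,3]=s["tool_pos"]; T=T@np.array(m["mount"])
print("box rear corners",w2d(ray("wrist",[(261,126),(371,126)],.067,T)).round(4).tolist())
print("hinge,tip",w2d(ray("wrist",[(421,137),(443,246)],.064,T)).round(4).tolist())
for z in (0,.1): print("case front",z,ray("top",[(205,98),(296,95),(205,70),(296,68)],z).round(3).tolist())
E
```

```text
t 17.73 pos [ 0.5371 -0.0341  0.1667] dock [-0.0008 -0.0057] yaw-dock deg 89.99 F [-0.2  0.2 -1. ] op 0.0502 tilt [ 0.001 -0.002 -1.   ] q [-0.16 -0.    1.72  0.    1.42 -0.3 ]
box rear corners [[-0.046, 0.0594], [0.0463, 0.0594]]
hinge,tip [[0.09, 0.0502], [0.1192, -0.0499]]
case front 0 [[0.851, 0.12, 0.0], [0.842, -0.138, 0.0], [0.94, 0.119, 0.0], [0.927, -0.143, 0.0]]
case front 0.1 [[0.798, 0.09, 0.1], [0.789, -0.144, 0.1], [0.877, 0.089, 0.1], [0.866, -0.148, 0.1]]
```

The box's rear corners measure (±46, 59.4) mm: home, centred and square. Now the keeper, which is still open at about 1.86 rad.

>>> send_rows(motion=[[[-0.005,0.015,0],0],[[-0.012,0.05,0],0],[[-0.022,0.09,0],0],[[-0.03,0.13,0],0],[[-0.032,0.15,0],0],[[-0.032,0.158,0],0],[[-0.032,0.158,0],0],[[-0.032,0.158,0.03],0],[[-0.032,0.158,0.07],0],[[-0.032,0.158,0.1],0],[[-0.032,0.158,0.121],0],[[-0.032,0.158,0.121],0]], jaw=0.0)

```text
t: 19.23
tool_pos: [0.6967, -0.0438, 0.0451]
orientation: [-2.059, -2.368, 0.003]
force: [-1.1, -0.9, -0.7]
opening: 0.0007
```

```bash
python3 - <<'E'
from h import *
s,M=tool()
im=eyes.read_camera("wrist")[:,:,::-1]; cv2.imwrite(f"pics/p11.png",im)
im=eyes.read_camera("scene")[:,:,::-1]; cv2.imwrite(f"pics/p11s.png",cv2.resize(im[165:315,300:500],None,fx=3.9,fy=3.9,interpolation=2))
E
```

```text
t 19.23 pos [ 0.6967 -0.0438  0.0451] dock [ 0.1559 -0.0374] yaw-dock deg 89.98 F [-1.1 -0.9 -0.7] op 0.0007 tilt [ 0.001 -0.004 -1.   ] q [-0.14  0.52  1.33 -0.    1.29 -0.28]
```

View pics/p11.png

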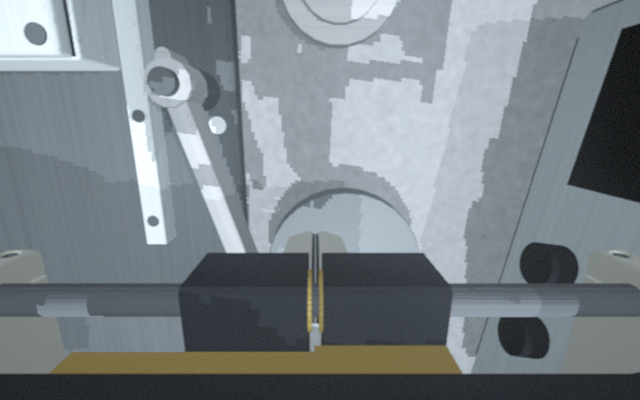

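View pics/p11s.png

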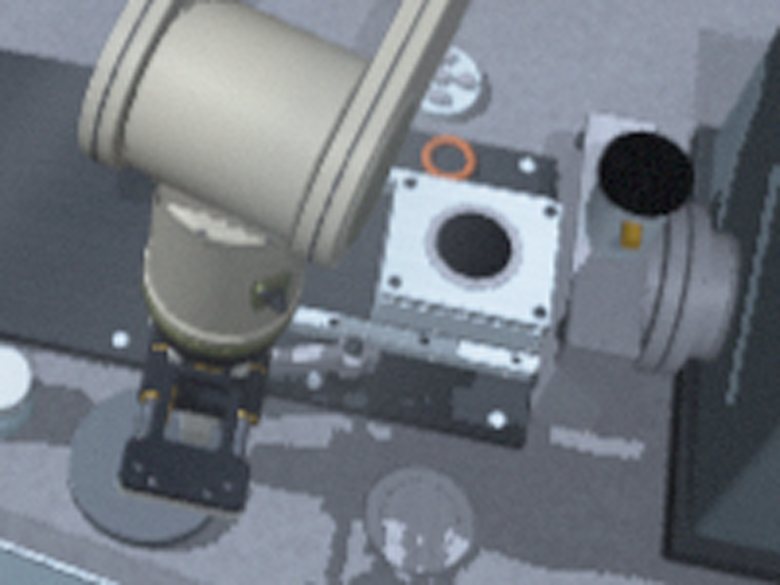

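The fingertips are outside the bar and clear of everything. Now swinging it in.

>>> send_rows(motion=[[[0,-0.004,-0.001],0],[[0,-0.01,-0.001],0],[[0,-0.016,-0.001],0],[[0,-0.022,-0.001],0],[[0,-0.028,-0.001],0],[[0,-0.034,-0.001],0],[[0,-0.04,-0.001],0],[[0,-0.046,-0.001],0],[[0,-0.052,-0.001],0],[[0.0005,-0.058,-0.001],0],[[0.001,-0.063,-0.001],0],[[0.001,-0.066,-0.001],0]])

```text
t: 20.82
tool_pos: [0.6328, -0.052, 0.0482]
orientation: [-2.061, -2.37, -0.0]
force: [0.7, 0.7, -0.1]
opening: 0.0006
```

```bash
python3 - <<'E'
from h import *
s,M=tool()
im=eyes.read_camera("wrist")[:,:,::-1]; cv2.imwrite(f"pics/p12.png",im)
E
```

```text
t 20.82 pos [ 0.6328 -0.052   0.0482] dock [ 0.0915 -0.0367] yaw-dock deg 89.98 F [ 0.7  0.7 -0.1] op 0.0006 tilt [ 0. -0. -1.] q [-0.16  0.36  1.54  0.    1.24 -0.3 ]
```

View pics/p12.png

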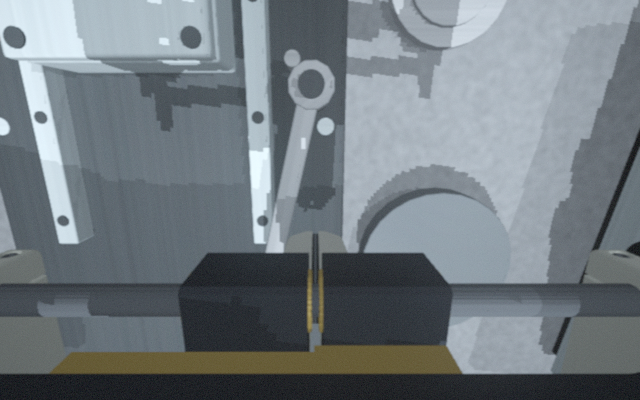

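>>> send_rows(motion=[[[0.001,-0.004,0],0],[[0.003,-0.01,0],0],[[0.005,-0.015,0],0],[[0.0075,-0.02,0],0],[[0.01,-0.025,0],0],[[0.013,-0.029,0],0],[[0.018,-0.036,0],0],[[0.023,-0.0415,0],0],[[0.028,-0.0455,0],0],[[0.032,-0.0485,0],0],[[0.035,-0.051,0],0],[[0.036,-0.0515,0],0]])

```text
t: 22.38
tool_pos: [0.577, -0.0234, 0.0482]
orientation: [2.061, 2.371, 0.0]
force: [-0.2, -0.2, -0.3]
opening: 0.0006
```

```bash
python3 - <<'E'
from h import *
s,M=tool()
im=eyes.read_camera("wrist")[:,:,::-1]; cv2.imwrite(f"pics/p13.png",im)
E
```

```text
t 22.38 pos [ 0.577  -0.0234  0.0482] dock [ 0.0402 -0.0006] yaw-dock deg 90.0 F [-0.2 -0.2 -0.3] op 0.0006 tilt [ 0.  0. -1.] q [-0.13  0.22  1.72  0.    1.21 -0.27]
```

View pics/p13.png

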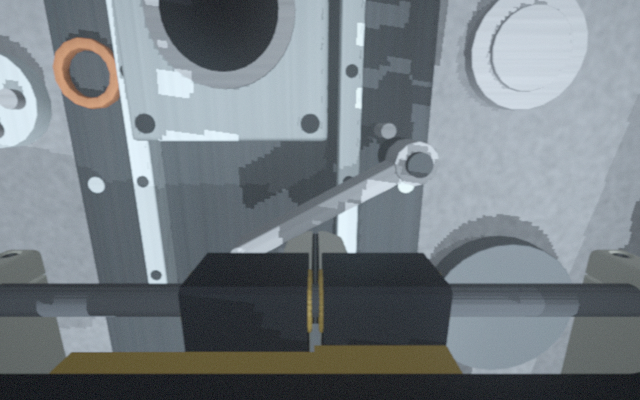

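Bar at about 0.5 rad, with the fingers behind it. I'll finish slowly.

>>> send_rows(motion=[[[0.003,-0.002,0],0],[[0.007,-0.004,0],0],[[0.0105,-0.0055,0],0],[[0.014,-0.007,0],0],[[0.018,-0.008,0],0],[[0.0215,-0.0095,0],0],[[0.025,-0.01,0],0],[[0.028,-0.011,0],0],[[0.031,-0.0115,0],0],[[0.033,-0.012,0],0],[[0.035,-0.012,0],0],[[0.036,-0.012,0],0]])

```text
t: 23.92
tool_pos: [0.5602, 0.0102, 0.0481]
orientation: [2.061, 2.371, -0.001]
force: [-0.9, -3.6, 1.0]
opening: 0.0002
```

>>> send_rows(motion=[[[0.001,0,0],0],[[0.001,0,0],0]])

```text
t: 24.18
tool_pos: [0.5602, 0.0103, 0.0482]
orientation: [2.061, 2.369, -0.002]
force: [1.0, -5.8, -0.1]
opening: -0.0001
```

>>> send_rows(motion=[[[0.001,0,0],0],[[0.001,0,0],0]])

```text
t: 24.42
tool_pos: [0.5602, 0.0104, 0.0482]
orientation: [2.061, 2.368, -0.003]
force: [1.6, -10.1, -0.1]
opening: 0.0003
```

```bash
python3 - <<'E'
from h import *
s,M=tool()
im=eyes.read_camera("wrist")[:,:,::-1]; cv2.imwrite(f"pics/p14.png",im)
E
```

```text
t 24.43 pos [0.5602 0.0104 0.0482] dock [0.0282 0.0352] yaw-dock deg 89.95 F [  1.6 -10.1  -0.1] op 0.0003 tilt [-0.003 -0.    -1.   ] q [-0.07  0.17  1.77 -0.    1.2  -0.21]
```

View pics/p14.png

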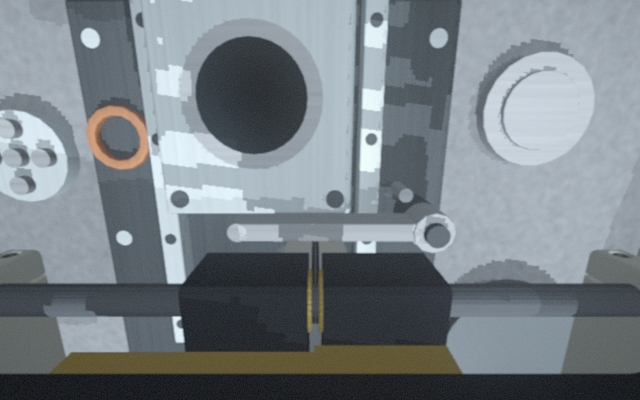

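The keeper is at its stop: the force is rising with no motion, and the bar is straight across. I'll back away and check.

>>> send_rows(motion=[[[-0.005,0,0],0],[[-0.02,0,0],0],[[-0.045,0,0],0],[[-0.06,0,-0.03],0],[[-0.06,0,-0.08],0],[[-0.06,0,-0.12],0],[[-0.06,0,-0.13],0],[[-0.06,0,-0.13],0],[[-0.06,0,-0.13],0]])

```text
t: 25.6
tool_pos: [0.5671, -0.047, 0.1758]
orientation: [-2.06, -2.368, 0.003]
force: [0.7, -1.1, 0.2]
opening: 0.0003
```

```bash
python3 - <<'E'
from h import *
s,M=tool()
im=eyes.read_camera("wrist")[:,:,::-1]; cv2.imwrite(f"pics/p15.png",im)
E
```

```text
t 25.6 pos [ 0.5671 -0.047   0.1758] dock [ 0.0271 -0.0226] yaw-dock deg 89.99 F [ 0.7 -1.1  0.2] op 0.0003 tilt [ 0.001 -0.003 -1.   ] q [-0.17  0.07  1.63  0.    1.44 -0.31]
```

View pics/p15.png

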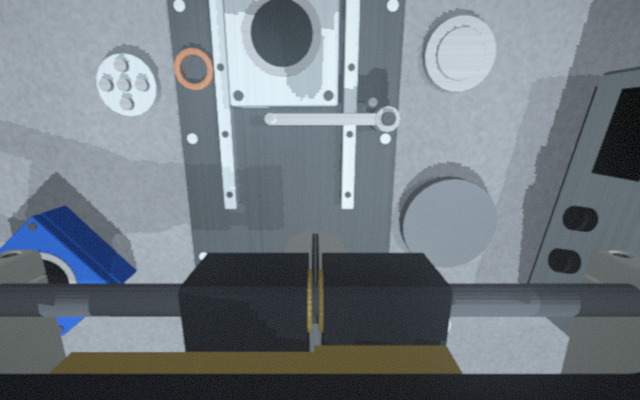

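```bash
python3 - <<'E'
from h import *
from plant import ticket
s,M=tool(); m=eyes.camera_model("wrist")
T=np.eye(4);T[:3,:3]=M;T[:3,3]=s["tool_pos"]; T=T@np.array(m["mount"])
print("box rear corners",w2d(ray("wrist",[(231,106),(338,106)],.067,T)).round(4).tolist())
b=w2d(ray("wrist",[(388,119),(270,119)],.064,T)); print("hinge,tip",b.round(4).tolist(),"angle",np.arctan2(b[0,1]-b[1,1],b[0,0]-b[1,0]))
ticket.close_job()
E
```

```text
t 25.65 pos [ 0.5671 -0.047   0.1758] dock [ 0.0271 -0.0226] yaw-dock deg 89.99 F [ 0.1 -0.2 -0.9] op 0.0003 tilt [ 0.001 -0.003 -1.   ] q [-0.17  0.07  1.63  0.    1.44 -0.31]
box rear corners [[-0.0447, 0.059], [0.0467, 0.059]]
hinge,tip [[0.0906, 0.0483], [-0.0122, 0.0483]] angle -0.00027369211245709287
the job is handed in; nothing more can be done
```

The transfer box is home against the port and the keeper bar is closed behind it. I handed the job in at 25.7 s; it reports no verdict.

I centred and squared the box with a two-fingertip push on its side. Then I pushed it from behind down the lane until it stopped against the port (about 17 N), with the keeper still open at about 1.86 rad. Last, I swung the keeper round with the closed fingertips until it met its stop (about 10 N), and backed off clear.

- **Box:** its rear face measured at dock y = 59 mm, so the box centre is at about 114 mm. It sits about 1 mm off the centre line, with no skew I could measure.
- **Keeper:** its angle measured about 0.00 rad.
- **Rails and other things:** the wrist pictures showed an even gap to both rails all the way. The bystanders in the last pictures looked where they were, though I did not measure them again at the end.

No check failed. Two box-centre estimates along the way differed by 1–2 mm, and the automatic lid detection failed once the arm shaded the lid. From then on I picked the pixels by eye.

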